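# Rack the broad moulder knives from the sliding-cover case

## Robot

A 6-joint arm with a two-finger parallel gripper is mounted at the origin on a cart in front of the work surface, level with it; the furniture and walls round the work are solid. World frame = base frame: x ahead of the robot, y to its left, z up, the work surface at z = 0. Lengths are in m, angles in degrees, forces in N, time in s.
With the tool pointing down it reaches from about 0.3 to 0.75 m from the base axis. Payload 8.5 kg.
Tool frame: the origin (TCP) lies on the centre line of the jaws, within the pads' length; the fingertips stand 25 mm ahead of it and the grasp point (between the pads) lies 6 mm ahead of it; z points along the fingers, y is the line along which they close (so a half turn about z gives the same grasp; the last joint's range is limited). The gripper opens to 85 mm and grips with 20 to 120 N. Pads are 22 mm wide; open, the fingers measure 114 mm over their backs; the gripper's body (76 mm by 85 mm) begins 54 mm behind the grasp point. The pads swing forward as they close: fully open they stand 13 mm farther back than shut.
Start: joints at [57.393, 21.807, 74.336, -0, 83.858, -12.336], TCP at [0.191, 0.516, 0.256] pointing down, gripper open.
Joint ranges: [-178.18, 178.18], [-50.72, 133.34], [12.68, 142.11], [-81.47, 261.47], [9.98, 163.14], [-165.26, 165.26]. Speed limits (degrees/s): [136.94, 136.94, 180, 180, 180, 180].

## Interface

Orientations are given as a 3x3 rotation matrix whose columns are the frame's x, y, z axes.
In Python, from rig import telemetry, optics, env gives the robot as it stands.
- The arm moves only by the tool send_rows, never from a script. Its argument "deltas" is a list that holds one entry, the list of rows, each a list of 7 numbers: the shift along the tool's x, y, z in m, then the turn, a rotation vector about the tool's x, y, z in rad, then the opening, from -1 (shut) to 1 (fully open), so that 0 is half open. In form: [[[x, y, z, ax, ay, az, grip], ...]]. A call has 1 to 12 rows; each row shifts and turns the commanded pose from where the row before left it, along the tool's axes as they then stand; what a row does not reach is not made up. A row lasts 1/8 s, in which the tool goes at most 62.5 mm and 10.7 degrees, less where a joint would pass 70% of its speed; a pose out of reach is approached as far as the arm can. A call is refused whole if a number of a shift passes 0.0625 or a number of a turn 0.188, either way. A call with a gripper value outside its range is refused whole. The fingers move at their own pace and stop on an object; "squeeze" is the grip in N (left out, the last holds). Time passes only in rows, so rows that do not move let the fingers close. It gives the time, the measured TCP pose, the force, the opening and the grip force at its end, in the units of the state.
- telemetry.observe(): the state, without advancing time (a new reading comes with each control period).
- optics.get_image(name): name is "scene" or "top"; returns a dict with "image" (384x512x3 uint8, red, green, blue), "range_z" (384x512 float32, m along the optical axis (not along the pixel's ray), 0 where there is no reading), "K" (3x3 intrinsics, pixels), "rvec" (rotation vector, rad) and "tvec" (3), from world to camera coordinates, as OpenCV has them. Camera axes: x right, y down, z forward; pixel columns grow to the right and rows downward; lengths in m; the calibration is good to about 2 mm. A picture is of the moment at which its call begins.
- env.close_job(): hands the job in; it is judged then, once.
The state is a dict: "time_s": time; "q": joint angles; "qvel": joint speeds; "joint_efforts": joint torques, N m; "position": TCP position; "tool_rot": TCP orientation; "ft_force": force on the tool from outside, world axes, zero at the start; "wrist_torque": the same for the moment, N m; "grip_width": finger opening in m; "gripper_force": force on a finger pad.
Only numpy, scipy, OpenCV 4.12 (cv2) and the standard library are available. Lean on these libraries where they do the work, as an engineer would, in place of code of your own. Each camera call takes 0.05 s, during which the arm holds its last target. There are 200 camera calls.

## Task

The broad profile knives are going out for regrinding: pull every broad knife upward out of its slot in both halves of the knife case and stand each, edge down as it was, fully down in a slot of its own in the carrying rack. Only one half of the case can be open at a time, since the two clear covers slide past each other. Leave the narrow knives standing where they are, let no knife fall over, leave the setting block and tape measure alone, and finish with both covers fully closed against the dust.

Things in the scene. Friction and masses are not known exactly. Their poses are not given: they have to be found in the camera images.
- case: plywood knife case fixed to the table, 176 mm deep (own x, away from the robot), 316 mm wide (own y, to the left), walls 7 mm; origin under its centre. Its top slopes, rising with x: covers' upper face at z = 0.1025 + 0.21 x (own frame), rails along front and back 2 mm higher, pulls 26 mm higher. Six slots: three at own y = +0.096 (left half), three at y = -0.096.
- left_cover (a joint): slide of the clear cover of the left half, on the upper track. 0 = closed, up to 0.04 at the start; grows as it slides to the case's -y over the right cover; at 0.114 (fully open) own y 0.037 to 0.150 is free. 1.5 N friction, stays where left. It meets the right cover's pull: the two joint values cannot add up to over 0.116, so close one before opening the other.
- right_cover (a joint): slide of the clear cover of the right half, on the lower track. 0 = closed, up to 0.04 at the start; grows as it slides to the case's +y beneath the left cover; at 0.114 (fully open) own y -0.037 to -0.150 is free. Otherwise as the left cover.
- left_cover_pull (a point): middle of the top edge of the left cover's black pull: a straight upright bar 14 mm thick along the case's y, 60 mm long up the slope, 26 mm high above its cover, near the cover's outer edge (y = +0.134 when closed); grip it across the 14 mm, or push its side. Moves with the cover.
- right_cover_pull (a point): the same for the right cover (y = -0.134 when closed); its bar is 31 mm high above the lower cover, so that both bars end level.
- left_slot0 (a point): slot 1 of 3 from the front in the left half of the case: middle of its floor. The slot runs along the case's y, 68 mm long and 10 mm wide, 27 mm deep with rounded mouth; neighbours lie 34 mm apart and 7 mm higher towards the back.
- left_slot1 (a point): slot 2 of 3 from the front in the left half of the case: middle of its floor. The slot runs along the case's y, 68 mm long and 10 mm wide, 27 mm deep with rounded mouth; neighbours lie 34 mm apart and 7 mm higher towards the back.
- left_slot2 (a point): slot 3 of 3 from the front in the left half of the case: middle of its floor. The slot runs along the case's y, 68 mm long and 10 mm wide, 27 mm deep with rounded mouth; neighbours lie 34 mm apart and 7 mm higher towards the back.
- right_slot0 (a point): slot 1 of 3 from the front in the right half of the case: middle of its floor. The slot runs along the case's y, 68 mm long and 10 mm wide, 27 mm deep with rounded mouth; neighbours lie 34 mm apart and 7 mm higher towards the back.
- right_slot1 (a point): slot 2 of 3 from the front in the right half of the case: middle of its floor. The slot runs along the case's y, 68 mm long and 10 mm wide, 27 mm deep with rounded mouth; neighbours lie 34 mm apart and 7 mm higher towards the back.
- right_slot2 (a point): slot 3 of 3 from the front in the right half of the case: middle of its floor. The slot runs along the case's y, 68 mm long and 10 mm wide, 27 mm deep with rounded mouth; neighbours lie 34 mm apart and 7 mm higher towards the back.
- broad_1: broad profile knife of plain corrugated steel: upright plate 60 mm wide (own y), 8 mm thick (x), 70 mm tall (z), lowest 7 mm thinned to 6 mm as the cutting edge; origin in the middle of its lower edge. Starts in a slot of the case, width along the case's y, leaning up to 0.1 rad; 0.13 to 0.32 kg. It is to go to the rack. Not present in every run.
- broad_2: broad profile knife of plain corrugated steel: upright plate 60 mm wide (own y), 8 mm thick (x), 70 mm tall (z), lowest 7 mm thinned to 6 mm as the cutting edge; origin in the middle of its lower edge. Starts in a slot of the case, width along the case's y, leaning up to 0.1 rad; 0.13 to 0.32 kg. It is to go to the rack.
- broad_3: broad profile knife of plain corrugated steel: upright plate 60 mm wide (own y), 8 mm thick (x), 70 mm tall (z), lowest 7 mm thinned to 6 mm as the cutting edge; origin in the middle of its lower edge. Starts in a slot of the case, width along the case's y, leaning up to 0.1 rad; 0.13 to 0.32 kg. It is to go to the rack.
- broad_4: broad profile knife of plain corrugated steel: upright plate 60 mm wide (own y), 8 mm thick (x), 70 mm tall (z), lowest 7 mm thinned to 6 mm as the cutting edge; origin in the middle of its lower edge. Starts in a slot of the case, width along the case's y, leaning up to 0.1 rad; 0.13 to 0.32 kg. It is to go to the rack. Not present in every run.
- narrow_1: narrow profile knife of plain corrugated steel: upright plate 40 mm wide (own y), 8 mm thick (x), 70 mm tall (z), lowest 7 mm thinned to 6 mm as the cutting edge; origin in the middle of its lower edge. Starts in a slot of the case, width along the case's y, leaning up to 0.1 rad; 0.13 to 0.32 kg. It stays in the case. Not present in every run.
- narrow_2: narrow profile knife of plain corrugated steel: upright plate 40 mm wide (own y), 8 mm thick (x), 70 mm tall (z), lowest 7 mm thinned to 6 mm as the cutting edge; origin in the middle of its lower edge. Starts in a slot of the case, width along the case's y, leaning up to 0.1 rad; 0.13 to 0.32 kg. It stays in the case. Not present in every run.
- rack: carrying rack: loose slotted block of light wood on a plywood base, 168 x 94 mm (own x, y), 39 mm high, 1.3 kg, origin under its centre; four slots across it, running along its y.
- rack_slot0 (a point): middle of the floor of rack slot 1 of 4 (own x = -60 mm), 12 mm above the table; 68 mm long along the rack's y, 10 mm wide, 27 mm deep with rounded mouth. Empty at the start.
- rack_slot1 (a point): middle of the floor of rack slot 2 of 4 (own x = -20 mm), 12 mm above the table; 68 mm long along the rack's y, 10 mm wide, 27 mm deep with rounded mouth. Empty at the start.
- rack_slot2 (a point): middle of the floor of rack slot 3 of 4 (own x = 20 mm), 12 mm above the table; 68 mm long along the rack's y, 10 mm wide, 27 mm deep with rounded mouth. Empty at the start.
- rack_slot3 (a point): middle of the floor of rack slot 4 of 4 (own x = 60 mm), 12 mm above the table; 68 mm long along the rack's y, 10 mm wide, 27 mm deep with rounded mouth. Empty at the start.
- setting_block: setting block: light block 40x60x46 mm with a dark round knob, bystander behind the case; origin under its centre
- tape_measure: pocket tape measure, 36x78x61 mm, bystander behind the case; origin under its centre

How it is judged (in metres and radians):
On the way, in this order (a step that is already met when the one before it is completed fails the run):
1. one cover has been slid open beyond the other (value of joint any of left_cover, right_cover above 0.095 m), for 0.1 s.
2. every broad knife stands in a slot of the rack ((horizontal distance between broad_1 and rack_slot0 below 0.009 m or horizontal distance between broad_1 and rack_slot1 below 0.009 m or horizontal distance between broad_1 and rack_slot2 below 0.009 m or horizontal distance between broad_1 and rack_slot3 below 0.009 m) and z of each of broad_1, broad_2, broad_3, broad_4 in the frame of rack below 0.018 m and angle between each of broad_1, broad_2, broad_3, broad_4's own z axis and vertical below 0.22 rad and (horizontal distance between broad_2 and rack_slot0 below 0.009 m or horizontal distance between broad_2 and rack_slot1 below 0.009 m or horizontal distance between broad_2 and rack_slot2 below 0.009 m or horizontal distance between broad_2 and rack_slot3 below 0.009 m) and (horizontal distance between broad_3 and rack_slot0 below 0.009 m or horizontal distance between broad_3 and rack_slot1 below 0.009 m or horizontal distance between broad_3 and rack_slot2 below 0.009 m or horizontal distance between broad_3 and rack_slot3 below 0.009 m) and (horizontal distance between broad_4 and rack_slot0 below 0.009 m or horizontal distance between broad_4 and rack_slot1 below 0.009 m or horizontal distance between broad_4 and rack_slot2 below 0.009 m or horizontal distance between broad_4 and rack_slot3 below 0.009 m)), for 0.2 s.
At the end, for the whole second after the job is handed in: Every broad knife present stands in a slot of the rack, within 9 mm of the slot's middle, less than 6 mm above its floor, leaning less than 0.22 rad and at rest; the narrow knives are upright within 20 mm of where they began; both covers are within 4 mm of closed; the rack stands level (all of step 2 and linear speed of each of broad_1, broad_2, broad_3, broad_4 below 0.02 m/s and distance of each of narrow_1, narrow_2 from where it was at the start of the episode below 0.02 m and angle between each of narrow_1, narrow_2's own z axis and vertical below 0.25 rad and value of joint each of left_cover, right_cover below 0.004 m and angle between rack's own z axis and vertical below 0.06 rad); the robot touches nothing.
It fails at once if a knife falls over (angle between any of broad_1, broad_2, broad_3, broad_4, narrow_1, narrow_2's own z axis and vertical above 1.2 rad).
It fails at once if a narrow knife is taken out of its slot (distance of any of narrow_1, narrow_2 from where it was at the start of the episode above 0.04 m).
It fails at once if the setting block or the tape measure is pushed away (distance of any of setting_block, tape_measure from where it was at the start of the episode above 0.03 m).
Of broad_1, broad_4 only 1 to 2 are there at a start; the rules pass over those that are not, and their reading is None.
Of narrow_1, narrow_2 only 1 to 2 are there at a start; the rules pass over those that are not, and their reading is None.
At some moment in a run one of rack may be knocked a few centimetres aside while the robot is not near it.
It also fails if it takes over 208 s, if anything falls off the work surface, if the arm or the gripper's body presses on something with over 40 N, if the wrist force passes 120 N, or if a joint passes its speed limit or range.

## Working session

There is one attempt and no reset: what is moved stays moved. The work goes in short steps, Python scripts to look and compute and a tool call to move; the robot and the scene stay as the last step left them, time stands still between calls to the robot, and variables do not carry over. Pictures are saved under pics/ and viewed, at most 14 in all, crops included, and the job is handed in when it is done.

Besides the shell and the picture viewer there is one more tool, called in YAML: its name, and indented under it one key for each argument. send_rows: Moves the arm, as the interface text tells. Its arguments: {"type":"object","properties":{"deltas":{"type":"array"},"squeeze":{"type":"number"}},"required":["deltas"]}

```bash
ls; mkdir -p pics
cat > h.py <<'E'
import numpy as np, cv2
from rig import telemetry, optics, env
def grab(n):
    d=optics.get_image(n); d['R']=cv2.Rodrigues(np.array(d['rvec'],float))[0]; d['t']=np.array(d['tvec'],float).ravel(); d['n']=n
    K=d['K']; Z=d['range_z']; v,u=np.mgrid[:Z.shape[0],:Z.shape[1]]
    c=np.stack([(u-K[0,2])/K[0,0]*Z,(v-K[1,2])/K[1,1]*Z,Z],-1)
    d['P']=(c-d['t'])@d['R']; d['P'][Z==0]=np.nan
    return d
def ray(d,u,v,z):
    r=d['R'].T@np.linalg.inv(d['K'])@np.array([u,v,1.]); o=-d['R'].T@d['t']
    return o+r*(z-o[2])/r[2]
def proj(d,p):
    return cv2.projectPoints(np.array(p,float).reshape(-1,1,3),np.array(d['rvec'],float),d['t'],d['K'],None)[0][:,0]
def save(d,f,box=None,s=1):
    im=d['image'][...,::-1]
    if box: im=im[box[1]:box[3],box[0]:box[2]]
    cv2.imwrite('pics/'+f,cv2.resize(im,None,fx=s,fy=s,interpolation=cv2.INTER_CUBIC))
def st():
    s=telemetry.observe(); print(s['time_s'],np.round(s['position'],4),np.round(s['q'],1),np.round(s['ft_force'],1),s['grip_width'],s['gripper_force']); print(np.round(s['tool_rot'],3).tolist()); return s
E
python3 - <<'E'
from h import *
st()
for n in('scene','top'):
    d=grab(n); save(d,n+'0.png',None,1.5); print(n,d['K'].tolist(),-d['R'].T@d['t'],d['R'].tolist())
E
```

```text
pics
0.0 [0.1904 0.5157 0.2557] [ 57.4  21.8  74.4   0.   83.9 -12.3] [ 0.2  0.1 -0. ] 0.08559052446529643 0.0
[[-0.938, 0.346, -0.001], [0.346, 0.938, -0.001], [0.0, -0.001, -1.0]]
scene [[473.9459881241204, 0.0, 254.552731951716], [0.0, 473.9459881241204, 188.77573002873825], [0.0, 0.0, 1.0]] [-0.33845958 -0.64394966  0.75030856] [[0.562269616128308, -0.8269521868580947, 0.001720299259155067], [-0.422393264992575, -0.28898505939260327, -0.8591109155032115], [0.7109407911126203, 0.48232532185079074, -0.5117865526112355]]
top [[406.8247555973163, 0.0, 254.60679299385257], [0.0, 406.8247555973163, 183.2651941487312], [0.0, 0.0, 1.0]] [ 0.42392824 -0.02735349  0.98534019] [[0.01969227528678541, -0.9997729695371195, -0.008137793125895909], [-0.9821423455154553, -0.01782050775141264, -0.1872934666476176], [0.1871059257197106, 0.01168070573262818, -0.9822702956285291]]
```

View pics/scene0.png

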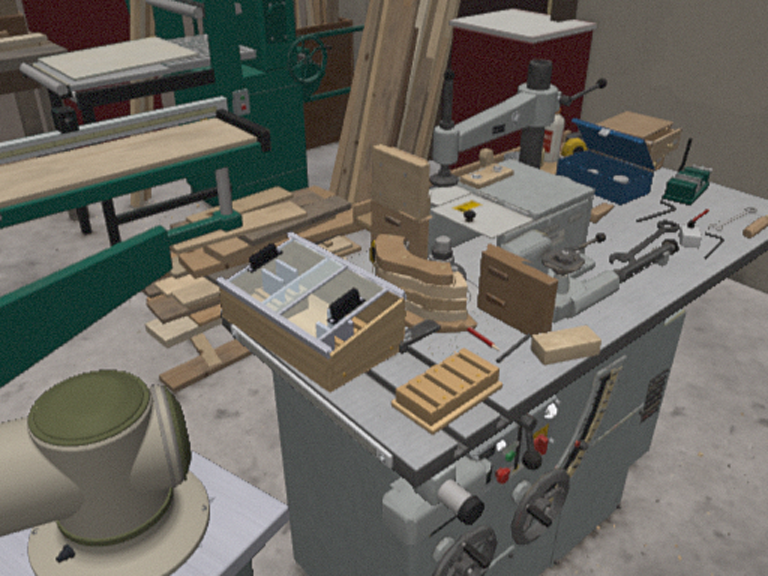

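View pics/top0.png

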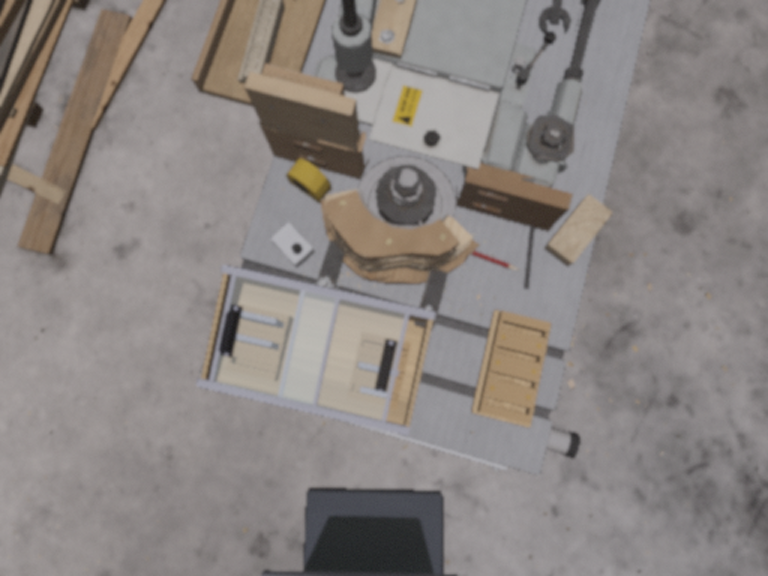

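Run:
```python
from h import *
d=grab('top'); np.save('pics/t0.npy',d['P'])
save(d,'top1.png',(125,170,300,295),4.5)
for u,v,z in((152,179,.123),(289,209,.123),(134,257,.086),(272,287,.086)): print(ray(d,u,v,z).round(3), d['P'][v,u].round(3))
hsv=cv2.cvtColor(d['image'],cv2.COLOR_RGB2HSV)
P=d['P']
# rack: orange wood in region, height >5mm
m=((hsv[...,1]>90)&(hsv[...,0]>8)&(hsv[...,0]<25)).astype(np.uint8); m[:, :310]=0; m[:,372:]=0;m[:205]=0; m[285:]=0
m=cv2.morphologyEx(m,cv2.MORPH_CLOSE,np.ones((5,5)))
n,l,s,c=cv2.connectedComponentsWithStats(m); i=1+s[1:,4].argmax(); print(s[i])
m=(l==i); zz=P[...,2][m]; print(np.nanpercentile(zz,[5,25,50,75,95]))
mm=m&(P[...,2]>.03)
pts=P[mm][:,:2].astype(np.float32); print('top rect',cv2.minAreaRect(pts))
mt=m&(P[...,2]>.002); print('all',cv2.minAreaRect(P[mt][:,:2].astype(np.float32)))
# black pulls
b=((d['image'].max(2)<45)).astype(np.uint8); b[:170]=0;b[295:]=0;b[:,:125]=0;b[:,300:]=0
n,l,s,c=cv2.connectedComponentsWithStats(b)
for i in range(1,n):
    if s[i,4]>30: print('pull',s[i],c[i],np.nanmedian(P[l==i],0).round(3),cv2.minAreaRect(P[(l==i)&np.isfinite(P[...,2])][:,:2].astype(np.float32)))
```

```text
[0.594 0.205 0.123] [0.594 0.206 0.121]
[ 0.534 -0.091  0.123] [ 0.534 -0.092  0.122]
[0.427 0.243 0.086] [0.427 0.243 0.088]
[ 0.369 -0.058  0.086] [ 0.369 -0.058  0.087]
[357 228   5  10  31]
[0.03730437 0.03868948 0.03914233 0.04012643 0.04274711]
top rect ((0.4931420683860779, -0.2586030960083008), (0.009589560329914093, 0.02093292586505413), 79.56693267822266)
all ((0.4931420683860779, -0.2586030960083008), (0.009589560329914093, 0.02093292586505413), 79.56693267822266)
pull [148 208  11  26 148] [153.12162162 221.0472973 ] [0.502 0.196 0.125] ((0.5042778253555298, 0.1977836638689041), (0.00955179426819086, 0.0566125363111496), 77.43157196044922)
```

View pics/top1.png

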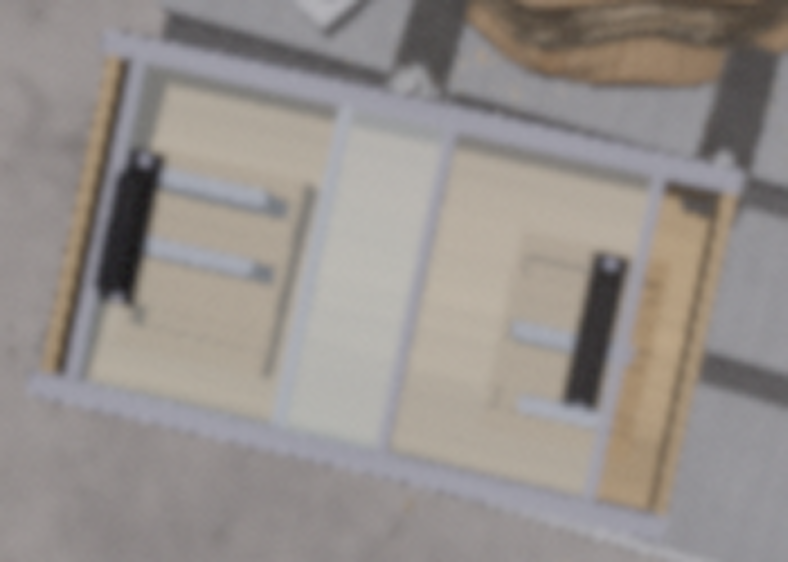

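Left half: knives in slots 1 and 2 (crop about (200,260) and (225,195)). Right half: knives in slots 0 and 1 (about (545,405) and (540,335)). The left pull at crop (130,230) is nearly closed; the right pull at (597,330) is partly open. Next I'll fit the case and rack frames.

```bash
cat >> h.py <<'E'
def case_fit(d):
    P=d['P']; m=((P[...,2]>.072)&(P[...,2]<.135)&(P[...,0]<.62)&(P[...,0]>.33)&(P[...,1]>-.12)&(P[...,1]<.27)).astype(np.uint8)
    n,l,s,c=cv2.connectedComponentsWithStats(cv2.morphologyEx(m,cv2.MORPH_OPEN,np.ones((3,3)))); i=1+s[1:,4].argmax()
    return cv2.minAreaRect(P[l==i][:,:2].astype(np.float32))
def rack_fit(d):
    P=d['P']; m=((P[...,2]>.029)&(P[...,2]<.05)&(P[...,0]<.65)&(P[...,0]>.3)&(P[...,1]>-.4)&(P[...,1]<-.14)).astype(np.uint8)
    n,l,s,c=cv2.connectedComponentsWithStats(m); i=1+s[1:,4].argmax(); print('rk',s[i])
    return cv2.minAreaRect(P[l==i][:,:2].astype(np.float32))
def own(c,yaw,p):
    a=np.radians(yaw); R=np.array([[np.cos(a),-np.sin(a)],[np.sin(a),np.cos(a)]]); return (np.asarray(p)[...,:2]-c)@R
def world(c,yaw,p):
    a=np.radians(yaw); R=np.array([[np.cos(a),-np.sin(a)],[np.sin(a),np.cos(a)]]); return np.asarray(p)@R.T+c
E
python3 - <<'E'
from h import *
d=grab('top'); e=grab('scene')
for x in(d,e): print('case',case_fit(x)); print('rack',rack_fit(x))
print('rpull',ray(d,257.7,243.3,.1285),'lpull',ray(d,153.5,221,.1285))
save(d,'rack_t.png',(305,195,385,295),6); save(e,'rack_s.png',(250,225,345,295),8)
E
python3 -c "
import cv2,numpy as np
a=cv2.imread('pics/rack_t.png');b=cv2.imread('pics/rack_s.png')
b=cv2.resize(b,(520,int(560*520/760)));a=cv2.resize(a,(272,340));c=np.zeros((390,792,3),np.uint8);c[:340,:272]=a;c[:b.shape[0],272:]=b;cv2.imwrite('pics/rk.png',c)"
```

```text
case ((0.4827541708946228, 0.07922199368476868), (0.31634652614593506, 0.18136422336101532), 78.4207763671875)
rk [ 319  207   48   77 1967]
rack ((0.46499156951904297, -0.2225767821073532), (0.0787101686000824, 0.16005246341228485), 76.8016357421875)
case ((0.5121402740478516, 0.06724303960800171), (0.3202248215675354, 0.2444295585155487), 78.47413635253906)
rk [ 264  232   69   47 1501]
rack ((0.4656217694282532, -0.22713175415992737), (0.08271050453186035, 0.16671429574489594), 76.83617401123047)
rpull [ 0.45983316 -0.02612386  0.1285    ] lpull [0.50218445 0.19466636 0.1285    ]
```

View pics/rk.png

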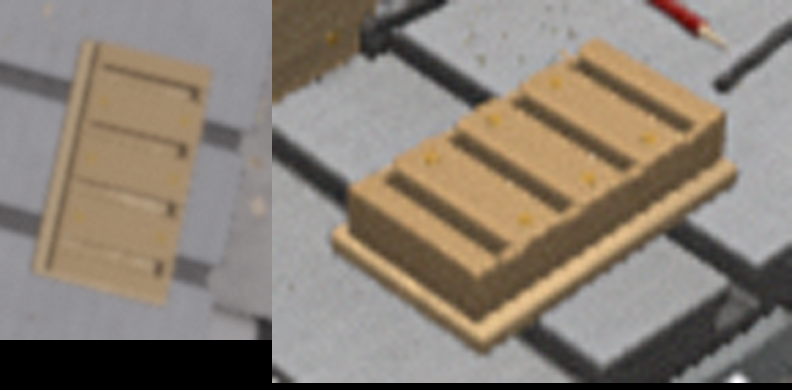

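The rack sits at about (0.465,-0.225), yaw -13°, with four empty slots. The case is at (0.483,0.079), yaw -11.6°, and its size matches. Estimated cover values are left about 0.017 and right about 0.026. I'll turn the tool to the case axes first.

send_rows:
  deltas:
    - [[0, 0, 0, 0, 0, 0.177, -1], [0, 0, 0, 0, 0, 0.177, -1], [0, 0, 0, 0, 0, 0.177, -1], [0, 0, 0, 0, 0, 0.177, -1], [0, 0, 0, 0, 0, 0.177, -1], [0, 0, 0, 0, 0, 0.177, -1], [0, 0, 0, 0, 0, 0.177, -1], [0, 0, 0, 0, 0, 0.18, -1], [0, 0, 0, 0, 0, 0, -1]]
  squeeze: 40

```text
time_s: 1.38
position: [0.1905, 0.5159, 0.2562]
tool_rot: [[0.199, 0.98, -0.0], [0.98, -0.199, -0.0], [-0.0, -0.0, -1.0]]
ft_force: [-0.2, -0.9, 0.8]
grip_width: -0.0005
gripper_force: 0.0
```

send_rows:
  deltas:
    - [[-0.0316, 0.0416, 0.005, 0, 0, 0, -1], [-0.0316, 0.0416, 0.005, 0, 0, 0, -1], [-0.0316, 0.0416, 0.005, 0, 0, 0, -1], [-0.0316, 0.0416, 0.005, 0, 0, 0, -1], [-0.0316, 0.0416, 0.005, 0, 0, 0, -1], [-0.0316, 0.0416, 0.005, 0, 0, 0, -1], [-0.0316, 0.0416, 0.005, 0, 0, 0, -1], [-0.0316, 0.0416, 0.005, 0, 0, 0, -1], [-0.0316, 0.0416, 0.005, 0, 0, 0, -1], [0, 0, 0, 0, 0, 0, -1], [0, 0, 0, 0, 0, 0, -1]]

```text
time_s: 2.75
position: [0.4999, 0.1624, 0.2112]
tool_rot: [[0.198, 0.98, -0.001], [0.98, -0.198, 0.0], [0.0, -0.001, -1.0]]
ft_force: [0.0, -0.1, 0.1]
grip_width: -0.0003
gripper_force: 0.0
```

```bash
cat >> h.py <<'E'
C=np.array([.4828,.0792]); YAW=-11.6
def go(x,y,z,yaw=YAW,frame=(C,YAW)):
    s=st(); R=np.array(s['tool_rot']); w=np.append(world(*frame,[x,y]),z)
    ty=np.degrees(np.arctan2(R[1,1],R[0,1]))
    print('own',own(*frame,s['position']).round(4),'tooldelta',(R.T@(w-s['position'])).round(4),'turn z rad',round(float(np.radians(ty-yaw)),4),'tilt',R[:2,2].round(4))
E
python3 -c "
from h import *
go(0,.085,.18)"
```

```text
2.75 [0.4999 0.1624 0.2112] [ 5.1 21.6 82.6  0.  75.9 16.5] [ 0.  -0.1  0.1] -0.00034718615484270244 0.0
[[0.198, 0.98, -0.001], [0.98, -0.198, 0.0], [0.0, -0.001, -1.0]]
own [0.0001 0.0849] tooldelta [ 0.0001 -0.      0.0312] turn z rad 0.0027 tilt [-0.0006  0.0002]
```

send_rows:
  deltas:
    - [[0, 0, 0.037, 0, 0, 0, -1], [0, 0, 0.036, 0, 0, 0, -1], [0.01, 0, 0, 0, 0, 0, -1], [0.01, 0, 0, 0, 0, 0, -1], [0.005, 0, 0, 0, 0, 0, -1], [0.005, 0, 0, 0, 0, 0, -1], [0.002, 0, 0, 0, 0, 0, -1], [0, 0, 0, 0, 0, 0, -1]]

```text
time_s: 3.75
position: [0.5066, 0.1915, 0.1394]
tool_rot: [[0.2, 0.98, -0.0], [0.98, -0.2, -0.005], [-0.005, 0.001, -1.0]]
ft_force: [-3.9, -14.6, 7.7]
grip_width: -0.0
gripper_force: 7.8
```

Left cover is closed (15 N against its stop). Next I push the right cover open from its outer side.

send_rows:
  deltas:
    - [[-0.01, 0, 0, 0, 0, 0, -1], [0, 0, -0.035, 0, 0, 0, -1], [0, 0, -0.035, 0, 0, 0, -1], [-0.06, 0, 0, 0, 0, 0, -1], [-0.06, 0, 0, 0, 0, 0, -1], [-0.06, 0, 0, 0, 0, 0, -1], [-0.061, 0, 0, 0, 0, 0, -1], [0, 0, 0, 0, 0, 0, -1], [0, 0, 0, 0, 0, 0, -1]]

```text
time_s: 4.88
position: [0.4564, -0.0521, 0.2085]
tool_rot: [[0.201, 0.98, 0.001], [0.98, -0.201, 0.0], [0.001, 0.001, -1.0]]
ft_force: [-0.2, -0.0, -0.2]
grip_width: -0.0001
gripper_force: 0.0
```

```bash
python3 -c "
from h import *
go(0,-.138,.137); d=grab('scene'); save(d,'s2.png',(130,140,290,270),4.5)"
```

```text
4.875 [ 0.4564 -0.0521  0.2085] [-21.4  15.4  92.7   0.   71.9  -9.8] [-0.2 -0.  -0.2] -5.415858778688519e-05 0.0
[[0.201, 0.98, 0.001], [0.98, -0.201, 0.0], [0.001, 0.001, -1.0]]
own [ 0.0006 -0.1339] tooldelta [-0.0041 -0.0006  0.0715] turn z rad -0.0001 tilt [0.0006 0.0004]
```

View pics/s2.png

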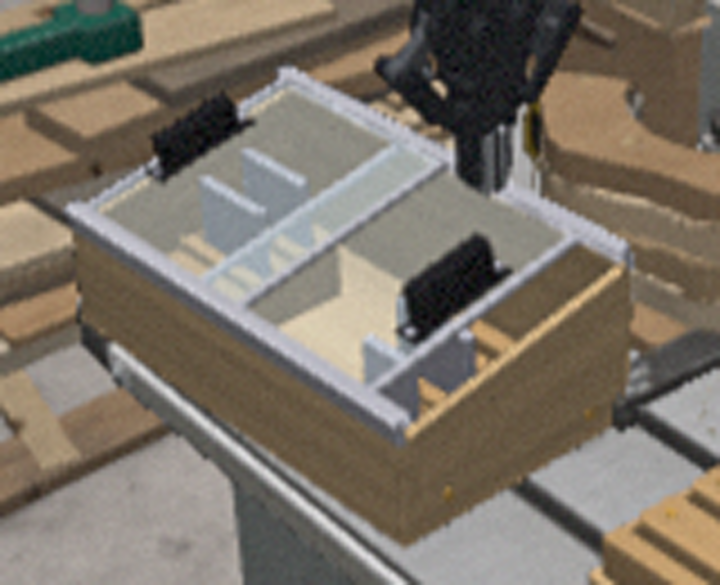

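Left pull (crop (195,135)) is at its end. The right pull at (450,290) still overlaps the knives. Lowering outside it and pushing.

send_rows:
  deltas:
    - [[-0.005, 0, 0.035, 0, 0, 0, -1], [0, 0, 0.035, 0, 0, 0, -1], [0.015, 0, 0, 0, 0, 0, -1], [0.015, 0, 0, 0, 0, 0, -1], [0.015, 0, 0, 0, 0, 0, -1], [0.015, 0, 0, 0, 0, 0, -1], [0.015, 0, 0, 0, 0, 0, -1], [0.01, 0, 0, 0, 0, 0, -1], [0.01, 0, 0, 0, 0, 0, -1], [0.004, 0, 0, 0, 0, 0, -1], [0.002, 0, 0, 0, 0, 0, -1], [0, 0, 0, 0, 0, 0, -1]]

```text
time_s: 6.42
position: [0.4754, 0.0406, 0.1383]
tool_rot: [[0.201, 0.98, -0.001], [0.98, -0.201, -0.002], [-0.003, -0.001, -1.0]]
ft_force: [-1.9, -9.0, 1.8]
grip_width: -0.0001
gripper_force: 4.5
```

send_rows:
  deltas:
    - [[-0.005, 0, 0, 0, 0, 0, -1], [0, 0, -0.045, 0, 0, 0, -0.5], [0, 0, -0.045, 0, 0, 0, -0.5], [0.05, 0, -0.01, 0, 0, 0, -0.5], [0.05, 0, -0.01, 0, 0, 0, -0.5], [0.05, 0, 0, 0, 0, 0, -0.5], [0.05, 0, 0, 0, 0, 0, -0.5], [0, 0, 0, 0, 0, 0, -0.5]]

```text
time_s: 7.42
position: [0.5145, 0.2352, 0.2476]
tool_rot: [[0.197, 0.98, -0.001], [0.98, -0.197, 0.001], [0.001, -0.001, -1.0]]
ft_force: [0.1, -0.8, -0.0]
grip_width: 0.0214
gripper_force: 0.0
```

Run:
```python
from h import *
s=st(); t=grab('top'); d=grab('scene'); np.savez('pics/r.npz',t=t['P'],s=d['P'])
a=t['image'][205:295,205:300,::-1]; b=d['image'][190:262,180:290,::-1]
a=cv2.resize(a,None,fx=4,fy=4,interpolation=2);b=cv2.resize(b,None,fx=3.6,fy=3.6,interpolation=2)
c=np.zeros((360,790,3),np.uint8);c[:a.shape[0],:a.shape[1]]=a;c[:b.shape[0],382:382+b.shape[1]]=b;cv2.imwrite('pics/r1.png',c)
for x in(t,d):
    P=x['P']; O=own(C,YAW,P)
    for k,xs in enumerate((-.034,0,.034)):
        m=(abs(O[...,0]-xs)<.014)&(O[...,1]>-.15)&(O[...,1]<-.04)&(P[...,2]>.06+.21*xs)&(P[...,2]<.105+.21*xs)
        if m.sum()>3: 
            z=P[...,2][m]; print(x['n'],k,m.sum(),'x',np.percentile(O[m][:,0],[5,50,95]).round(4),'y',np.percentile(O[m][:,1],[0,3,50,97,100]).round(4),'z',np.percentile(z,[5,50,95]).round(3))
```

```text
7.425 [0.5145 0.2352 0.2476] [12.6 23.8 72.7  0.1 83.6 23.9] [ 0.1 -0.8 -0. ] 0.021439729032045173 0.0
[[0.197, 0.98, -0.001], [0.98, -0.197, 0.001], [0.001, -0.001, -1.0]]
top 0 71 x [-0.0452 -0.0414 -0.0378] y [-0.1156 -0.1146 -0.096  -0.0775 -0.0765] z [0.078 0.08  0.083]
top 1 114 x [-0.0117 -0.0078 -0.0038] y [-0.1256 -0.1238 -0.0962 -0.0676 -0.0664] z [0.08  0.087 0.09 ]
scene 0 136 x [-0.0456 -0.0429 -0.037 ] y [-0.122  -0.1205 -0.1037 -0.0443 -0.0403] z [0.054 0.07  0.081]
scene 1 193 x [-0.0116 -0.0091 -0.0028] y [-0.1329 -0.13   -0.1019 -0.0432 -0.0402] z [0.063 0.078 0.088]
scene 2 14 x [0.0211 0.0324 0.0442] y [-0.0443 -0.0438 -0.0411 -0.0401 -0.0401] z [0.099 0.103 0.107]
```

View pics/r1.png

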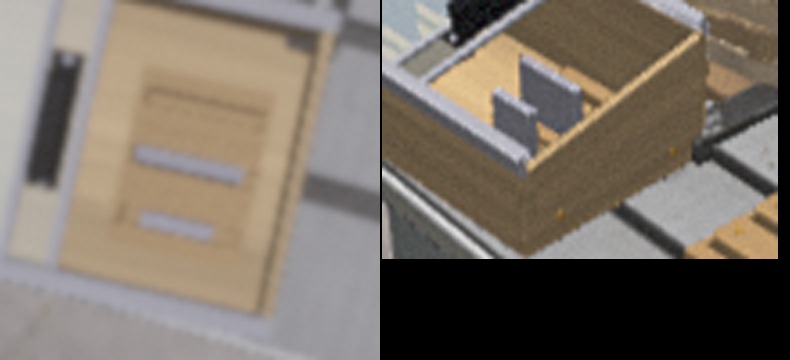

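Top view crop: the right half has a narrow knife at (175,225) in slot 0 and a broad one at (188,165) in slot 1. Moving above the broad knife and measuring the rack slots.

```bash
cat >> h.py <<'E'
def slots(d,verbose=1):
    # openings are darker than block top; cast contours onto z=.039
    P=d['P']; r=rack_fit(d); yaw=r[2]-90 if r[1][0]<r[1][1] else r[2]; c=np.array(r[0])
    g=cv2.GaussianBlur(cv2.cvtColor(d['image'],cv2.COLOR_RGB2GRAY),(3,3),0).astype(float)
    ys=np.linspace(-.026,.026,27); xs=np.arange(-.085,.0851,.0005)
    X,Y=np.meshgrid(xs,ys); W=world(c,yaw,np.stack([X,Y],-1).reshape(-1,2)); uv=proj(d,np.c_[W,np.full(len(W),.039)]).astype(np.float32)
    G=cv2.remap(g.astype(np.float32),uv[:,0].reshape(X.shape),uv[:,1].reshape(X.shape),cv2.INTER_LINEAR)
    out=[]
    for rows in (slice(0,9),slice(9,18),slice(18,27)):
        p=G[rows].mean(0); row=[]
        for k in (-.06,-.02,.02,.06):
            w=abs(xs-k)<.014; q=p[w]; th=(np.percentile(q,80)+q.min())/2; i=np.where(q<th)[0]; j=q.argmin()
            a=j
            while a>0 and q[a-1]<th:a-=1
            b=j
            while b<len(q)-1 and q[b+1]<th:b+=1
            row.append(((xs[w][a]+xs[w][b])/2,xs[w][b]-xs[w][a]))
        out.append(row)
    o=np.array(out)
    print(d['n'],'rack',c.round(4),round(yaw,2),[round(v,4) for v in r[1]]);print((o[...,0]*1000).round(1).tolist(),'w',(o[...,1]*1000).round(1).tolist())
    return c,yaw,o
E
python3 - <<'E'
from h import *
go(-.0078,-.096,.19)
for n in('scene','top'): slots(grab(n))
E
```

```text
7.525 [0.5144 0.2326 0.2479] [12.3 23.7 72.8  0.  83.6 23.9] [ 0.3 -0.6 -1.2] 0.021417507610462145 0.0
[[0.2, 0.98, -0.001], [0.98, -0.2, -0.0], [-0.0, -0.001, -1.0]]
own [1.000e-04 1.567e-01] tooldelta [-0.2526 -0.0082  0.058 ] turn z rad 0.0012 tilt [-0.0012 -0.0002]
rk [ 264  232   69   46 1504]
scene rack [ 0.4654 -0.2272] -14.39 [0.0824, 0.1651]
[[-61.5, -21.0, 19.0, 59.0], [-62.0, -21.5, 18.5, 58.8], [-62.2, -22.0, 18.0, 58.3]] w [[10.0, 10.0, 10.0, 10.0], [10.0, 10.0, 10.0, 10.5], [10.5, 10.0, 10.0, 10.5]]
rk [ 319  207   48   77 1953]
top rack [ 0.4649 -0.2227] -13.03 [0.0791, 0.1599]
[[-55.2, -14.7, 24.5, 63.8], [-53.2, -14.0, 24.5, 64.3], [-54.2, -14.2, 24.3, 64.0]] w [[6.5, 5.5, 6.0, 6.5], [6.5, 5.0, 6.0, 6.5], [5.5, 5.5, 6.5, 7.0]]
```

send_rows:
  deltas:
    - [[-0.05, 0, 0, 0, 0, 0, -0.6], [-0.05, 0, 0, 0, 0, 0, -0.6], [-0.05, 0, 0, 0, 0, 0, -0.6], [-0.05, -0.0082, 0, 0, 0, 0, -0.6], [-0.0526, 0, 0.02, 0, 0, 0, -0.6], [0, 0, 0.038, 0, 0, 0, -0.6], [0, 0, 0.03, 0, 0, 0, -0.6], [0, 0, 0.03, 0, 0, 0, -0.6], [0, 0, 0, 0, 0, 0, -0.6]]

```text
time_s: 8.75
position: [0.4549, -0.0137, 0.1294]
tool_rot: [[0.202, 0.979, -0.004], [0.979, -0.202, 0.001], [0.0, -0.004, -1.0]]
ft_force: [-0.7, -1.1, 0.7]
grip_width: 0.0173
gripper_force: 0.0
```

Run:
```python
from h import *
go(-.0078,-.096,.083)
```

```text
8.75 [ 0.4549 -0.0137  0.1294] [-16.7  21.1 100.    0.   59.1  -5. ] [-0.7 -1.1  0.7] 0.01731907617712854 0.0
[[0.202, 0.979, -0.004], [0.979, -0.202, 0.001], [0.0, -0.004, -1.0]]
own [-0.0087 -0.0966] tooldelta [0.0006 0.0011 0.0464] turn z rad -0.0013 tilt [-0.0036  0.0011]
```

send_rows:
  deltas:
    - [[0, 0.0005, 0.016, 0, 0, 0, -0.6], [0, 0, 0.016, 0, 0, 0, -0.6], [0, 0, 0.015, 0, 0, 0, -0.6], [0, 0, 0, 0, 0, 0, -0.6], [0, 0, 0, 0, 0, 0, -1], [0, 0, 0, 0, 0, 0, -1], [0, 0, 0, 0, 0, 0, -1], [0, 0, 0, 0, 0, 0, -1]]
  squeeze: 60

```text
time_s: 9.75
position: [0.4571, -0.0136, 0.0846]
tool_rot: [[0.201, 0.98, 0.002], [0.98, -0.201, -0.001], [-0.001, 0.003, -1.0]]
ft_force: [-1.4, -1.2, 7.2]
grip_width: 0.007
gripper_force: 59.8
```

send_rows:
  deltas:
    - [[0, 0, -0.01, 0, 0, 0, -1], [0, 0, -0.015, 0, 0, 0, -1], [0, 0, -0.02, 0, 0, 0, -1], [0, 0, -0.02, 0, 0, 0, -1], [0, 0, -0.025, 0, 0, 0, -1], [0, 0, -0.025, 0, 0, 0, -1], [0, 0, 0, 0, 0, 0, -1]]

```text
time_s: 10.62
position: [0.4569, -0.0133, 0.1999]
tool_rot: [[0.201, 0.98, 0.004], [0.98, -0.201, -0.001], [-0.0, 0.004, -1.0]]
ft_force: [-0.3, 0.9, -2.8]
grip_width: 0.0072
gripper_force: 58.9
```

```bash
cat >> h.py <<'E'
def yends(d,c,yaw,o):
    g=cv2.cvtColor(d['image'],cv2.COLOR_RGB2GRAY).astype(np.float32)
    ys=np.arange(-.05,.0501,.0005)
    for k in range(4):
        x0=o[1,k,0]; sl=np.polyfit([-.0173,0,.0173],o[:,k,0],1)[0]
        W=world(c,yaw,np.c_[x0+sl*ys,ys]); uv=proj(d,np.c_[W,np.full(len(W),.039)]).astype(np.float32)
        p=cv2.remap(g,uv[:,:1],uv[:,1:],cv2.INTER_LINEAR).ravel(); p=cv2.GaussianBlur(p[None],(5,1),0).ravel()
        th=(np.median(p[abs(ys)<.02])+np.percentile(p,85))/2; i=100
        a=i
        while a>0 and p[a]<th:a-=1
        b=i
        while b<200 and p[b]<th:b+=1
        m=(ys[a]+ys[b])/2
        print('slot',k,'y ends',ys[a].round(4),ys[b].round(4),'len',(ys[b]-ys[a]).round(4),'mid world',world(c,yaw,[x0+sl*m,m]).round(4),'yaw',round(yaw-np.degrees(sl),2))
E
python3 - <<'E'
from h import *
st()
d=grab('scene'); yends(d,*slots(d))
E
```

```text
10.625 [ 0.4569 -0.0133  0.1999] [-16.6  15.7  94.    0.   70.2  -5. ] [-0.3  0.9 -2.8] 0.007219220372122194 58.87511372566223
[[0.201, 0.98, 0.004], [0.98, -0.201, -0.001], [-0.0, 0.004, -1.0]]
rk [ 264  232   69   47 1497]
scene rack [ 0.466  -0.2261] -12.57 [0.0834, 0.1647]
[[-62.5, -22.0, 18.0, 58.3], [-62.0, -22.0, 18.0, 58.3], [-62.0, -22.0, 18.3, 58.5]] w [[10.0, 10.0, 10.0, 10.5], [10.0, 10.0, 10.0, 10.5], [10.0, 10.0, 10.5, 10.0]]
slot 0 y ends -0.036 0.0325 len 0.0685 mid world [ 0.4051 -0.2144] yaw -13.4
slot 1 y ends -0.036 0.0315 len 0.0675 mid world [ 0.444  -0.2235] yaw -12.57
slot 2 y ends -0.0365 0.0315 len 0.068 mid world [ 0.483  -0.2325] yaw -12.98
slot 3 y ends -0.037 0.0315 len 0.0685 mid world [ 0.5222 -0.2415] yaw -12.98
```

Rack slots measured cleanly (68 x 10 mm, 40 mm pitch, yaw -13°). Carrying to slot 3 at (0.5222,-0.2415).

send_rows:
  deltas:
    - [[-0.042, 0.022, 0, 0, 0, 0, -1], [-0.042, 0.022, 0, 0, 0, 0, -1], [-0.042, 0.022, 0, 0, 0, 0, -1], [-0.042, 0.022, 0, 0, 0, 0, -1], [-0.042, 0.022, 0, 0, 0, 0.025, -1], [0, 0, 0.04, 0, 0, 0, -1], [0, 0, 0.035, 0, 0, 0, -1], [0, 0, 0, 0, 0, 0, -1], [0, 0, 0, 0, 0, 0, -1]]

```text
time_s: 11.8
position: [0.5225, -0.2411, 0.1241]
tool_rot: [[0.225, 0.974, 0.001], [0.974, -0.225, -0.001], [-0.0, 0.001, -1.0]]
ft_force: [-0.1, -0.3, -0.2]
grip_width: 0.007
gripper_force: 58.8
```

Run:
```python
from h import *
F=(np.array([.5222,-.2415]),-13.03); go(0,0,.105,-13.03,F)
d=grab('scene'); yends(d,*slots(d)); save(d,'k1.png',(230,150,345,290),4.2)
P=d['P']; O=own(*F,P); m=(abs(O[...,0])<.02)&(abs(O[...,1])<.045)&(P[...,2]>.045)&(P[...,2]<.085)
print(m.sum(),np.nanpercentile(O[m],[3,50,97],axis=0).round(4).tolist(),np.percentile(P[m][:,2],[1,99]))
```

```text
11.8 [ 0.5225 -0.2411  0.1241] [-36.6  31.5  81.5   0.   67.  -23.6] [-0.1 -0.3 -0.2] 0.006961605608093034 58.83021354675293
[[0.225, 0.974, 0.001], [0.974, -0.225, -0.001], [-0.0, 0.001, -1.0]]
own [0.0002 0.0004] tooldelta [-0.0004 -0.0002  0.0191] turn z rad 0.0006 tilt [ 0.0007 -0.0005]
rk [ 264  233   69   45 1465]
scene rack [ 0.4658 -0.226 ] -13.56 [0.083, 0.1658]
[[-61.7, -21.5, 18.5, 58.8], [-62.0, -22.0, 18.3, 58.3], [-62.0, -22.0, 18.0, 58.3]] w [[10.5, 10.0, 10.0, 9.5], [10.0, 10.0, 10.5, 9.5], [10.0, 10.0, 10.0, 9.5]]
slot 0 y ends -0.037 0.031 len 0.068 mid world [ 0.4049 -0.2143] yaw -13.15
slot 1 y ends -0.0365 0.0315 len 0.068 mid world [ 0.4439 -0.2232] yaw -12.74
slot 2 y ends -0.036 0.0315 len 0.0675 mid world [ 0.4831 -0.2324] yaw -12.74
slot 3 y ends -0.036 0.032 len 0.068 mid world [ 0.522  -0.2416] yaw -12.74
202 [[-0.0057, -0.0328], [-0.0029, -0.007], [0.0015, 0.0255]] [0.05551579 0.08476059]
```

View pics/k1.png

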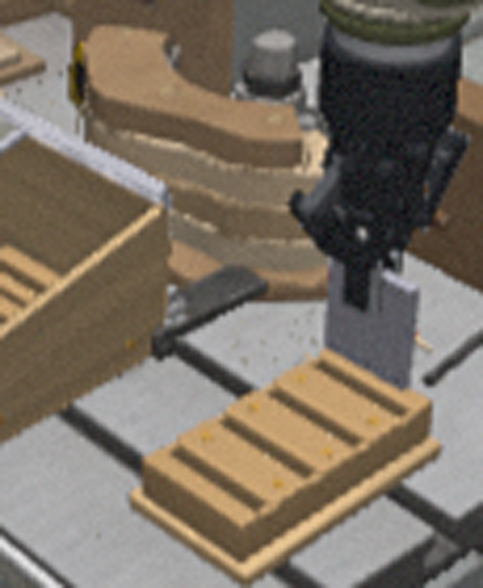

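The knife is centred over the slot to about 1 mm across and 3 mm along it. Correcting and lowering.

send_rows:
  deltas:
    - [[0.0025, -0.0003, 0, 0, 0, 0, -1], [0, 0, 0.008, 0, 0, 0, -1], [0, 0, 0.006, 0, 0, 0, -1], [0, 0, 0.005, 0, 0, 0, -1], [0, 0, 0.005, 0, 0, 0, -1], [0, 0, 0, 0, 0, 0, -1]]

```text
time_s: 12.6
position: [0.5227, -0.2387, 0.0992]
tool_rot: [[0.225, 0.974, 0.001], [0.974, -0.225, -0.0], [-0.0, 0.001, -1.0]]
ft_force: [1.6, 0.2, -1.8]
grip_width: 0.0066
gripper_force: 59.0
```

send_rows:
  deltas:
    - [[0, 0, 0.006, 0, 0, 0, -1], [0, 0, 0.005, 0, 0, 0, -1], [0, 0, 0.004, 0, 0, 0, -1], [0, 0, 0.003, 0, 0, 0, -1], [0, 0, 0, 0, 0, 0, -1]]

```text
time_s: 13.22
position: [0.5231, -0.2389, 0.0811]
tool_rot: [[0.225, 0.974, 0.002], [0.974, -0.225, -0.001], [-0.0, 0.002, -1.0]]
ft_force: [6.1, -0.9, -3.5]
grip_width: 0.0071
gripper_force: 58.7
```

send_rows:
  deltas:
    - [[0, 0.001, 0.0015, 0, 0, 0, -1], [0, 0, 0, 0, 0, 0, -0.6], [0, 0, 0, 0, 0, 0, -0.6], [0, 0, 0, 0, 0, 0, -0.6], [0, 0, -0.02, 0, 0, 0, -0.6], [0, 0, -0.03, 0, 0, 0, -0.6], [0, 0, -0.05, 0, 0, 0, -0.6], [0, 0, -0.01, 0, 0, 0, -0.6], [0, 0, 0, 0, 0, 0, -0.6]]

```text
time_s: 14.35
position: [0.5232, -0.2387, 0.1898]
tool_rot: [[0.225, 0.974, 0.0], [0.974, -0.225, -0.0], [-0.0, 0.0, -1.0]]
ft_force: [0.4, -0.2, 0.7]
grip_width: 0.0171
gripper_force: 0.0
```

```bash
cat >> h.py <<'E'
def knives(d,c,yaw,xs,zlo=.045,zhi=.1):
    P=d['P']; O=own(c,yaw,P)
    for k,x in enumerate(xs):
        m=(abs(O[...,0]-x)<.014)&(abs(O[...,1])<.042)&(P[...,2]>zlo)&(P[...,2]<zhi)
        if m.sum()>8:
            top=m&(P[...,2]>np.percentile(P[...,2][m],96)-.004)
            print(d['n'],k,m.sum(),'x all',np.percentile(O[m][:,0],[3,50,97]).round(4),'xtop',np.percentile(O[top][:,0],[3,50,97]).round(4),'y',np.percentile(O[m][:,1],[2,50,98]).round(4),'ztop',np.percentile(P[...,2][m],[50,97]).round(4))
RK=np.array([.4635,-.2279]); RY=-13.0; RX=(-.06,-.02,.02,.06)
E
python3 - <<'E'
from h import *
go(-.04,.134,.21)
for n in('scene','top'): d=grab(n); knives(d,RK,RY,RX)
E
```

```text
14.35 [ 0.5232 -0.2387  0.1898] [-36.3  27.4  76.5  -0.   76.  -23.3] [ 0.4 -0.2  0.7] 0.017110116404618098 0.0
[[0.225, 0.974, 0.0], [0.974, -0.225, -0.0], [-0.0, 0.0, -1.0]]
own [ 0.1035 -0.3032] tooldelta [ 0.4336 -0.1542 -0.0203] turn z rad -0.0246 tilt [ 0.0002 -0.0002]
scene 3 307 x all [0.0545 0.0576 0.064 ] xtop [0.0549 0.0597 0.0654] y [-0.0304 -0.004   0.0278] ztop [0.0665 0.0829]
```

Knife 1 is seated (top at 0.083, so the floor is about 0.013). Next: close the right cover by pushing its inner side.

send_rows:
  deltas:
    - [[0, 0, -0.01, 0, 0, -0.025, -1], [0.0522, -0.0173, 0, 0, 0, 0, -1], [0.0522, -0.0173, 0, 0, 0, 0, -1], [0.0522, -0.0173, 0, 0, 0, 0, -1], [0.0522, -0.0173, 0, 0, 0, 0, -1], [0.0522, -0.0173, 0, 0, 0, 0, -1], [0.0522, -0.0173, 0, 0, 0, 0, -1], [0, 0, 0, 0, 0, 0, -1], [0, 0, 0.03, 0, 0, 0, -1], [0, 0, 0.032, 0, 0, 0, -1], [0, 0, 0, 0, 0, 0, -1]]

```text
time_s: 15.82
position: [0.4838, 0.0882, 0.1364]
tool_rot: [[0.201, 0.98, -0.005], [0.98, -0.201, 0.0], [-0.001, -0.005, -1.0]]
ft_force: [0.9, 0.1, 0.3]
grip_width: -0.0
gripper_force: 0.0
```

Run:
```python
from h import *
go(0,-.1165,.138)
```

```text
15.825 [0.4838 0.0882 0.1364] [-3.5 23.6 93.9 -0.  62.8  8.1] [0.9 0.1 0.3] -3.189086365482793e-05 0.0
[[0.201, 0.98, -0.005], [0.98, -0.201, 0.0], [-0.001, -0.005, -1.0]]
own [-0.0008  0.0091] tooldelta [-0.1256  0.0008 -0.0015] turn z rad 0.0002 tilt [-0.0046  0.0001]
```

send_rows:
  deltas:
    - [[-0.015, 0, -0.002, 0, 0, 0, -1], [-0.02, 0, 0, 0, 0, 0, -1], [-0.02, 0, 0, 0, 0, 0, -1], [-0.02, 0, 0, 0, 0, 0, -1], [-0.02, 0, 0, 0, 0, 0, -1], [-0.015, 0, 0, 0, 0, 0, -1], [-0.01, 0, 0, 0, 0, 0, -1], [-0.004, 0, 0, 0, 0, 0, -1], [-0.0025, 0, 0, 0, 0, 0, -1], [0, 0, 0, 0, 0, 0, -1]]

```text
time_s: 17.08
position: [0.459, -0.0349, 0.1397]
tool_rot: [[0.2, 0.98, -0.0], [0.98, -0.2, -0.0], [-0.0, -0.0, -1.0]]
ft_force: [0.2, 0.4, 0.6]
grip_width: -0.0001
gripper_force: 0.0
```

send_rows:
  deltas:
    - [[-0.0015, 0, 0, 0, 0, 0, -1], [-0.0015, 0, 0, 0, 0, 0, -1], [0, 0, 0, 0, 0, 0, -1]]

```text
time_s: 17.45
position: [0.4587, -0.036, 0.1397]
tool_rot: [[0.201, 0.98, 0.001], [0.98, -0.201, 0.004], [0.004, -0.0, -1.0]]
ft_force: [3.9, 13.8, -0.2]
grip_width: -0.0002
gripper_force: 6.8
```

Right cover closed (14 N at the stop). Opening the left cover from its outer side.

send_rows:
  deltas:
    - [[0.012, 0, 0, 0, 0, 0, -1], [0, 0, -0.045, 0, 0, 0, -1], [0.05, 0, 0, 0, 0, 0, -1], [0.055, 0, 0, 0, 0, 0, -1], [0.055, 0, 0, 0, 0, 0, -1], [0.055, 0, 0, 0, 0, 0, -1], [0.055, 0, 0, 0, 0, 0, -1], [0, 0, 0, 0, 0, 0, -1], [0, 0, 0.025, 0, 0, 0, -1], [0, 0, 0.02, 0, 0, 0, -1], [0, 0, 0, 0, 0, 0, -1]]

```text
time_s: 18.82
position: [0.5144, 0.2377, 0.1387]
tool_rot: [[0.201, 0.98, -0.003], [0.98, -0.201, -0.001], [-0.002, -0.003, -1.0]]
ft_force: [-0.8, 0.1, 0.5]
grip_width: 0.0001
gripper_force: 0.0
```

Run:
```python
from h import *
go(0,.038,.138)
```

```text
18.825 [0.5144 0.2377 0.1387] [12.8 29.8 81.8 -0.  68.6 24.5] [-0.8  0.1  0.5] 8.815023886748871e-05 0.0
[[0.201, 0.98, -0.003], [0.98, -0.201, -0.001], [-0.002, -0.003, -1.0]]
own [-0.0009  0.1616] tooldelta [-0.1236  0.0009  0.0009] turn z rad 0.0 tilt [-0.0032 -0.0013]
```

send_rows:
  deltas:
    - [[-0.01, 0, 0, 0, 0, 0, -1], [-0.02, 0, 0, 0, 0, 0, -1], [-0.02, 0, 0, 0, 0, 0, -1], [-0.02, 0, 0, 0, 0, 0, -1], [-0.02, 0, 0, 0, 0, 0, -1], [-0.018, 0, 0, 0, 0, 0, -1], [-0.01, 0, 0, 0, 0, 0, -1], [-0.004, 0, 0, 0, 0, 0, -1], [-0.0015, 0, 0, 0, 0, 0, -1], [-0.0015, 0, 0, 0, 0, 0, -1], [0, 0, 0, 0, 0, 0, -1]]

```text
time_s: 20.2
position: [0.49, 0.116, 0.1397]
tool_rot: [[0.2, 0.98, -0.0], [0.98, -0.2, -0.0], [-0.0, -0.0, -1.0]]
ft_force: [0.0, 1.1, 0.7]
grip_width: -0.0004
gripper_force: 0.4
```

send_rows:
  deltas:
    - [[0.006, 0, 0, 0, 0, 0, -1], [0, 0, -0.05, 0, 0, 0, -0.6], [0, 0, -0.06, 0, 0, 0, -0.6], [-0.06, 0, 0, 0, 0, 0, -0.6], [-0.06, 0, 0, 0, 0, 0, -0.6], [-0.06, 0, 0, 0, 0, 0, -0.6], [-0.06, 0, 0, 0, 0, 0, -0.6], [0, 0, 0, 0, 0, 0, -0.6]]

```text
time_s: 21.2
position: [0.4426, -0.1164, 0.2496]
tool_rot: [[0.206, 0.979, -0.001], [0.979, -0.206, -0.0], [-0.001, -0.0, -1.0]]
ft_force: [0.6, 0.8, -0.3]
grip_width: 0.0171
gripper_force: 0.0
```

Run:
```python
from h import *
go(-.008,.096,.19); t=grab('top'); d=grab('scene')
save(t,'l1.png',(125,170,300,295),4.5)
L=world(C,YAW,[0,.0955])
for x in(t,d): knives(x,L,YAW,(-.041,-.0075,.026),.06,.105)
yends(d,*slots(d))
```

```text
21.2 [ 0.4426 -0.1164  0.2496] [-29.6  12.9  88.8  -0.   78.4 -17.7] [ 0.6  0.8 -0.3] 0.01709346105866759 0.0
[[0.206, 0.979, -0.001], [0.979, -0.206, -0.0], [-0.001, -0.0, -1.0]]
own [-1.000e-04 -1.997e-01] tooldelta [ 0.2957 -0.0094  0.0595] turn z rad -0.005 tilt [-0.0006 -0.0004]
top 1 118 x all [-0.0115 -0.0078 -0.0036] xtop [-0.0114 -0.0076 -0.0035] y [-0.03   -0.0021  0.0283] ztop [0.0866 0.0892]
top 2 139 x all [0.0223 0.0257 0.0306] xtop [0.0228 0.0265 0.0304] y [-0.0296 -0.0031  0.0286] ztop [0.0933 0.0963]
scene 1 121 x all [-0.0119 -0.0089 -0.0027] xtop [-0.0111 -0.0063 -0.0019] y [-0.0348 -0.0025  0.0257] ztop [0.0782 0.0875]
scene 2 95 x all [0.0223 0.0253 0.0321] xtop [0.0229 0.0273 0.0334] y [-0.0224  0.0061  0.0266] ztop [0.0843 0.0955]
rk [ 264  234   69   44 1434]
scene rack [ 0.4645 -0.2258] -12.67 [0.0817, 0.1636]
[[-60.7, -20.5, 19.5, 64.5], [-60.5, -20.5, 19.8, 64.8], [-60.5, -20.5, 20.0, 64.8]] w [[10.5, 10.0, 10.0, 18.0], [10.0, 10.0, 10.5, 17.5], [10.0, 10.0, 10.0, 17.5]]
slot 0 y ends -0.036 0.0325 len 0.0685 mid world [ 0.405  -0.2143] yaw -13.09
slot 1 y ends -0.036 0.0315 len 0.0675 mid world [ 0.444  -0.2235] yaw -12.67
slot 2 y ends -0.0365 0.0315 len 0.068 mid world [ 0.4831 -0.2326] yaw -13.5
slot 3 y ends -0.0345 0.0335 len 0.068 mid world [ 0.5275 -0.2405] yaw -13.09
```

View pics/l1.png

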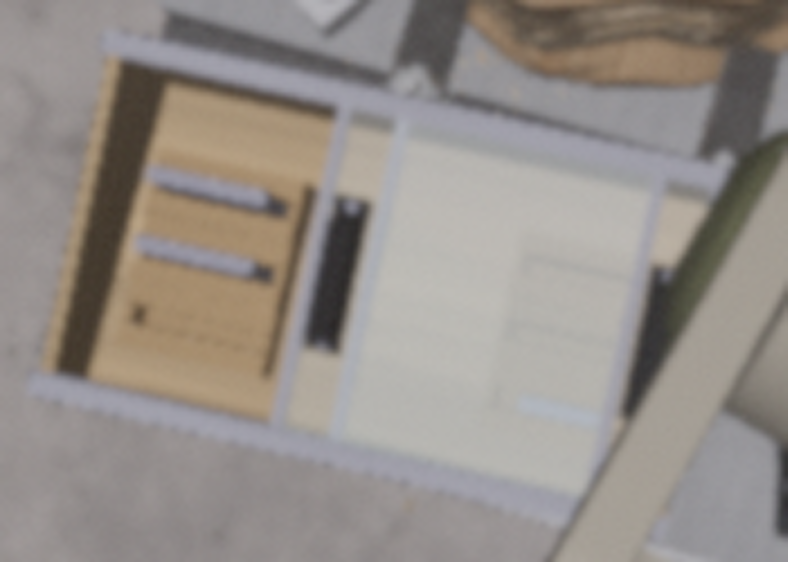

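Left half: broad knives at crop (205,255) (slot 1) and (215,190) (slot 2). The rack hasn't moved. Grasping the slot 1 knife.

send_rows:
  deltas:
    - [[0.058, 0, 0, 0, 0, 0, -0.6], [0.059, 0, 0, 0, 0, 0, -0.6], [0.059, 0, 0, 0, 0, 0, -0.6], [0.059, 0, 0, 0, 0, 0, -0.6], [0.059, -0.0077, 0.02, 0, 0, 0, -0.6], [0, 0, 0.035, 0, 0, 0, -0.6], [0, 0, 0, 0, 0, 0, -0.6], [0, 0, 0, 0, 0, 0, -0.6]]

```text
time_s: 22.3
position: [0.4947, 0.1764, 0.1961]
tool_rot: [[0.2, 0.98, 0.001], [0.98, -0.2, 0.0], [0.0, 0.001, -1.0]]
ft_force: [-0.3, -1.2, -0.0]
grip_width: 0.0171
gripper_force: 0.0
```

Run:
```python
from h import *
go(-.0077,.0945,.084)
```

```text
22.3 [0.4947 0.1764 0.1961] [ 6.7 22.4 84.1 -0.  73.5 18.2] [-0.3 -1.2 -0. ] 0.017072713648690747 0.0
[[0.2, 0.98, 0.001], [0.98, -0.2, 0.0], [0.0, 0.001, -1.0]]
own [-0.0078  0.0976] tooldelta [-0.0032 -0.      0.1121] turn z rad 0.001 tilt [0.0014 0.0002]
```

send_rows:
  deltas:
    - [[-0.003, 0, 0.03, 0, 0, 0, -0.6], [0, 0, 0.03, 0, 0, 0, -0.6], [0, 0, 0.02, 0, 0, 0, -0.6], [0, 0, 0.018, 0, 0, 0, -0.6], [0, 0, 0.0135, 0, 0, 0, -0.6], [0, 0, 0, 0, 0, 0, -0.6], [0, 0, 0, 0, 0, 0, -0.6], [0, 0, 0, 0, 0, 0, -1], [0, 0, 0, 0, 0, 0, -1], [0, 0, 0, 0, 0, 0, -1], [0, 0, 0, 0, 0, 0, -1]]

```text
time_s: 23.68
position: [0.4945, 0.173, 0.0844]
tool_rot: [[0.201, 0.98, 0.002], [0.98, -0.201, 0.0], [0.0, 0.002, -1.0]]
ft_force: [-0.1, -0.2, 6.8]
grip_width: 0.0069
gripper_force: 59.1
```

send_rows:
  deltas:
    - [[0, 0, -0.01, 0, 0, 0, -1], [0, 0, -0.02, 0, 0, 0, -1], [0, 0, -0.03, 0, 0, 0, -1], [0, 0, -0.035, 0, 0, 0, -1], [0, 0, -0.035, 0, 0, 0, -1], [-0.03, 0, 0, 0, 0, 0, -1], [-0.05, 0, 0, 0, 0, 0, -1], [-0.05, 0.01, 0, 0, 0, 0, -1], [-0.055, 0.015, 0, 0, 0, 0, -1], [-0.055, 0.015, 0, 0, 0, 0, -1], [-0.055, 0.015, 0, 0, 0, 0, -1], [-0.055, 0.015, 0, 0, 0, 0, -1]]

```text
time_s: 25.18
position: [0.4916, -0.1854, 0.2137]
tool_rot: [[0.201, 0.98, -0.001], [0.98, -0.201, 0.001], [0.001, -0.001, -1.0]]
ft_force: [1.4, -0.1, -2.5]
grip_width: 0.0072
gripper_force: 59.3
```

send_rows:
  deltas:
    - [[-0.046, 0.0012, 0, 0, 0, 0.025, -1], [0, 0, 0.045, 0, 0, 0, -1], [0, 0, 0.045, 0, 0, 0, -1], [0, 0, 0, 0, 0, 0, -1], [0, 0, 0, 0, 0, 0, -1]]

```text
time_s: 25.8
position: [0.4848, -0.2295, 0.1252]
tool_rot: [[0.225, 0.974, 0.002], [0.974, -0.225, -0.001], [-0.001, 0.002, -1.0]]
ft_force: [-0.1, -0.5, -2.2]
grip_width: 0.0068
gripper_force: 59.3
```

```bash
cat > chk.py <<'E'
from h import *
import sys
F=(np.array([float(sys.argv[1]),float(sys.argv[2])]),-13.03); go(0,0,.105,-13.03,F)
d=grab('scene'); yends(d,*slots(d)); knives(d,RK,RY,RX)
P=d['P']; O=own(*F,P); m=(abs(O[...,0])<.02)&(abs(O[...,1])<.045)&(P[...,2]>.045)&(P[...,2]<.085)
print(m.sum(),np.nanpercentile(O[m],[3,50,97],axis=0).round(4).tolist(),np.percentile(P[m][:,2],[1,99]))
E
python3 chk.py .4831 -.2326
```

```text
25.8 [ 0.4848 -0.2295  0.1252] [-38.   28.1  87.9   0.   63.9 -25. ] [-0.1 -0.5 -2.2] 0.006836298683958948 59.282103180885315
[[0.225, 0.974, 0.002], [0.974, -0.225, -0.001], [-0.001, 0.002, -1.0]]
own [0.001  0.0034] tooldelta [-0.0034 -0.001   0.0202] turn z rad 0.0007 tilt [ 0.0016 -0.0012]
rk [ 264  239   69   39 1284]
scene rack [ 0.4648 -0.2269] -13.69 [0.0821, 0.1623]
[[-61.0, -20.7, 19.3, 64.5], [-61.0, -21.2, 19.0, 47.3], [-61.5, -21.0, 19.0, 46.5]] w [[10.0, 10.5, 10.5, 18.0], [10.0, 10.5, 10.0, 2.5], [10.0, 10.0, 10.0, 1.0]]
slot 0 y ends -0.036 0.032 len 0.068 mid world [ 0.4051 -0.2144] yaw -12.87
slot 1 y ends -0.0355 0.0325 len 0.068 mid world [ 0.4438 -0.2233] yaw -13.28
slot 2 y ends -0.035 0.0325 len 0.0675 mid world [ 0.483  -0.2326] yaw -13.28
slot 3 y ends -0.0085 0.022 len 0.0305 mid world [ 0.5089 -0.2307] yaw 16.11
scene 2 291 x all [0.0155 0.0183 0.0233] xtop [0.0127 0.018  0.0228] y [-0.0295 -0.005   0.0301] ztop [0.078  0.0984]
scene 3 157 x all [0.055  0.0577 0.0644] xtop [0.0549 0.0594 0.0647] y [-0.0313 -0.0194 -0.0038] ztop [0.0671 0.0832]
193 [[-0.0042, -0.0289], [-0.0018, -0.0031], [0.0024, 0.0302]] [0.05654092 0.08448197]
```

send_rows:
  deltas:
    - [[0, 0, 0.01, 0, 0, 0, -1], [0, 0, 0.006, 0, 0, 0, -1], [0, 0, 0.005, 0, 0, 0, -1], [0, 0, 0.004, 0, 0, 0, -1], [0, 0, 0, 0, 0, 0, -1]]

```text
time_s: 26.48
position: [0.4842, -0.2292, 0.0982]
tool_rot: [[0.225, 0.974, -0.0], [0.974, -0.225, 0.0], [0.0, -0.0, -1.0]]
ft_force: [-0.6, 0.1, -3.1]
grip_width: 0.0068
gripper_force: 59.4
```

send_rows:
  deltas:
    - [[0, 0, 0.006, 0, 0, 0, -1], [0, 0, 0.005, 0, 0, 0, -1], [0, 0, 0.004, 0, 0, 0, -1], [0, 0, 0.003, 0, 0, 0, -1], [0, 0, 0.001, 0, 0, 0, -1], [0, 0, 0, 0, 0, 0, -1]]

```text
time_s: 27.22
position: [0.4844, -0.2293, 0.0798]
tool_rot: [[0.225, 0.974, 0.001], [0.974, -0.225, -0.0], [-0.0, 0.001, -1.0]]
ft_force: [1.0, 0.0, 1.7]
grip_width: 0.0067
gripper_force: 60.0
```

Touching the floor. Releasing, then going to the last broad knife (left slot 2).

send_rows:
  deltas:
    - [[0, 0, 0, 0, 0, 0, -0.6], [0, 0, 0, 0, 0, 0, -0.6], [0, 0, -0.02, 0, 0, 0, -0.6], [0, 0, -0.04, 0, 0, 0, -0.6], [0, 0, -0.06, 0, 0, -0.025, -0.6], [0.056, -0.005, 0, 0, 0, 0, -0.6], [0.056, -0.005, 0, 0, 0, 0, -0.6], [0.056, -0.005, 0, 0, 0, 0, -0.6], [0.056, -0.005, 0, 0, 0, 0, -0.6], [0.056, -0.005, 0, 0, 0, 0, -0.6], [0.056, -0.006, 0, 0, 0, 0, -0.6], [0.0604, -0.006, 0, 0, 0, 0, -0.6]]

```text
time_s: 28.72
position: [0.5274, 0.1682, 0.1994]
tool_rot: [[0.201, 0.98, -0.0], [0.98, -0.201, -0.0], [-0.0, -0.0, -1.0]]
ft_force: [0.4, -0.5, 0.1]
grip_width: 0.0171
gripper_force: 0.0
```

send_rows:
  deltas:
    - [[0, 0, 0, 0, 0, 0, -0.6], [0, 0, 0, 0, 0, 0, -0.6]]

```text
time_s: 28.98
position: [0.5273, 0.1662, 0.1992]
tool_rot: [[0.2, 0.98, -0.001], [0.98, -0.2, -0.0], [-0.001, -0.001, -1.0]]
ft_force: [0.9, -0.4, 0.5]
grip_width: 0.017
gripper_force: 0.0
```

Run:
```python
from h import *
go(.0265,.0945,.091)
d=grab('scene'); knives(d,RK,RY,RX)
L=world(C,YAW,[0,.0955]); knives(d,L,YAW,(-.041,-.0075,.026),.06,.105)
```

```text
28.975 [0.5273 0.1662 0.1992] [ 5.2 24.8 79.4 -0.  75.8 16.8] [ 0.9 -0.4  0.5] 0.01702684814255761 0.0
[[0.2, 0.98, -0.001], [0.98, -0.2, -0.0], [-0.001, -0.001, -1.0]]
own [0.0261 0.0942] tooldelta [0.0003 0.0005 0.1082] turn z rad 0.0009 tilt [-0.0006 -0.0004]
scene 2 310 x all [0.0149 0.0178 0.0242] xtop [0.0147 0.0199 0.0254] y [-0.0291 -0.0023  0.03  ] ztop [0.0674 0.0825]
scene 3 287 x all [0.0546 0.0577 0.0643] xtop [0.0546 0.059  0.0647] y [-0.0305 -0.0061  0.0277] ztop [0.0676 0.0831]
scene 2 94 x all [0.0215 0.0249 0.0309] xtop [0.0211 0.027  0.0316] y [-0.0217  0.0088  0.0261] ztop [0.0862 0.0952]
```

send_rows:
  deltas:
    - [[0, 0.0004, 0.03, 0, 0, 0, -0.6], [0, 0, 0.03, 0, 0, 0, -0.6], [0, 0, 0.02, 0, 0, 0, -0.6], [0, 0, 0.016, 0, 0, 0, -0.6], [0, 0, 0.012, 0, 0, 0, -0.6], [0, 0, 0, 0, 0, 0, -0.6], [0, 0, 0, 0, 0, 0, -0.6], [0, 0, 0, 0, 0, 0, -1], [0, 0, 0, 0, 0, 0, -1], [0, 0, 0, 0, 0, 0, -1], [0, 0, 0, 0, 0, 0, -1]]

```text
time_s: 30.4
position: [0.5284, 0.1664, 0.0922]
tool_rot: [[0.201, 0.98, 0.002], [0.98, -0.201, -0.0], [0.0, 0.002, -1.0]]
ft_force: [0.1, -1.6, 6.9]
grip_width: 0.0066
gripper_force: 59.3
```

send_rows:
  deltas:
    - [[0, 0, -0.01, 0, 0, 0, -1], [0, 0, -0.02, 0, 0, 0, -1], [0, 0, -0.03, 0, 0, 0, -1], [0, 0, -0.035, 0, 0, 0, -1], [0, 0, -0.03, 0, 0, 0, -1], [-0.03, 0, 0, 0, 0, 0, -1], [-0.05, 0, 0, 0, 0, 0, -1], [-0.05, 0, 0, 0, 0, 0, -1], [-0.055, 0, 0, 0, 0, 0, -1], [-0.055, 0, 0, 0, 0, 0, -1], [-0.055, 0, 0, 0, 0, 0, -1], [-0.055, 0, 0, 0, 0, 0, -1]]

```text
time_s: 31.9
position: [0.4568, -0.1777, 0.2167]
tool_rot: [[0.2, 0.98, -0.0], [0.98, -0.2, 0.001], [0.001, -0.001, -1.0]]
ft_force: [0.5, 0.5, -2.4]
grip_width: 0.007
gripper_force: 59.3
```

send_rows:
  deltas:
    - [[-0.0453, -0.004, 0, 0, 0, 0.025, -1], [0, 0, 0.045, 0, 0, 0, -1], [0, 0, 0.047, 0, 0, 0, -1], [0, 0, 0, 0, 0, 0, -1], [0, 0, 0, 0, 0, 0, -1]]

```text
time_s: 32.52
position: [0.4453, -0.2203, 0.1261]
tool_rot: [[0.225, 0.974, 0.002], [0.974, -0.225, -0.001], [-0.001, 0.002, -1.0]]
ft_force: [0.2, 0.1, -2.4]
grip_width: 0.0069
gripper_force: 59.2
```

```bash
python3 chk.py .4438 -.2233
```

```text
32.525 [ 0.4453 -0.2203  0.1261] [-40.   24.7  94.1   0.   61.1 -27. ] [ 0.2  0.1 -2.4] 0.006901661886536937 59.16363000869751
[[0.225, 0.974, 0.002], [0.974, -0.225, -0.001], [-0.001, 0.002, -1.0]]
own [0.0008 0.0033] tooldelta [-0.0033 -0.0009  0.0211] turn z rad 0.0008 tilt [ 0.0016 -0.0012]
rk [ 264  239   69   40 1087]
scene rack [ 0.4659 -0.2271] -13.51 [0.0814, 0.165]
[[-62.2, -21.7, 24.0, 64.0], [-62.2, -22.2, 25.0, 70.8], [-62.5, -22.2, 15.0, 51.3]] w [[10.5, 9.5, 19.0, 19.0], [10.5, 9.5, 17.0, 5.5], [10.0, 9.5, 8.0, 10.5]]
slot 0 y ends -0.036 0.032 len 0.068 mid world [ 0.4049 -0.2145] yaw -13.1
slot 1 y ends -0.0355 0.0325 len 0.068 mid world [ 0.4439 -0.2234] yaw -12.68
slot 2 y ends -0.0225 0.05 len 0.0725 mid world [ 0.4899 -0.2187] yaw 1.39
slot 3 y ends -0.02 0.0075 len 0.0275 mid world [ 0.5354 -0.2503] yaw 7.6
scene 1 286 x all [-0.0249 -0.0223 -0.0164] xtop [-0.0257 -0.0227 -0.0161] y [-0.0288 -0.0042  0.0298] ztop [0.0787 0.0981]
scene 2 161 x all [0.0152 0.018  0.0245] xtop [0.0151 0.02   0.0246] y [-0.0294 -0.0176  0.001 ] ztop [0.0671 0.083 ]
scene 3 286 x all [0.0543 0.0576 0.0645] xtop [0.0546 0.0594 0.0656] y [-0.0311 -0.0056  0.0281] ztop [0.068 0.083]
184 [[-0.0045, -0.028], [-0.0019, -0.0033], [0.0039, 0.0278]] [0.05759219 0.0845167 ]
```

send_rows:
  deltas:
    - [[0, 0, 0.01, 0, 0, 0, -1], [0, 0, 0.007, 0, 0, 0, -1], [0, 0, 0.005, 0, 0, 0, -1], [0, 0, 0.004, 0, 0, 0, -1], [0, 0, 0, 0, 0, 0, -1]]

```text
time_s: 33.2
position: [0.4451, -0.2202, 0.0984]
tool_rot: [[0.225, 0.974, 0.001], [0.974, -0.225, -0.0], [-0.0, 0.001, -1.0]]
ft_force: [2.7, -0.9, -3.4]
grip_width: 0.0068
gripper_force: 59.1
```

send_rows:
  deltas:
    - [[0, 0.0003, 0.006, 0, 0, 0, -1], [0, 0, 0.005, 0, 0, 0, -1], [0, 0, 0.004, 0, 0, 0, -1], [0, 0, 0.003, 0, 0, 0, -1], [0, 0, 0, 0, 0, 0, -1]]

```text
time_s: 33.83
position: [0.4453, -0.2203, 0.0803]
tool_rot: [[0.225, 0.974, 0.001], [0.974, -0.225, -0.0], [-0.0, 0.001, -1.0]]
ft_force: [6.2, -2.2, -4.2]
grip_width: 0.0073
gripper_force: 58.8
```

send_rows:
  deltas:
    - [[0, 0.0005, 0.0015, 0, 0, 0, -1], [0, 0, 0, 0, 0, 0, -0.6], [0, 0, 0, 0, 0, 0, -0.6], [0, 0, 0, 0, 0, 0, -0.6], [0, 0, -0.02, 0, 0, 0, -0.6], [0, 0, -0.04, 0, 0, 0, -0.6], [0, 0, -0.06, 0, 0, -0.025, -0.6], [0.057, -0.005, 0, 0, 0, 0, -1], [0.058, -0.005, 0, 0, 0, 0, -1], [0.058, -0.005, 0, 0, 0, 0, -1], [0.058, -0.005, 0, 0, 0, 0, -1], [0.058, -0.004, 0, 0, 0, 0, -1]]

```text
time_s: 35.33
position: [0.4796, 0.0696, 0.1988]
tool_rot: [[0.201, 0.98, -0.001], [0.98, -0.201, -0.0], [-0.0, -0.0, -1.0]]
ft_force: [0.7, -0.4, 0.1]
grip_width: 0.0002
gripper_force: 0.0
```

send_rows:
  deltas:
    - [[0, 0, 0, 0, 0, 0, -1], [0, 0, 0.03, 0, 0, 0, -1], [0, 0, 0.03, 0, 0, 0, -1], [0, 0, 0, 0, 0, 0, -1]]

```text
time_s: 35.83
position: [0.4789, 0.067, 0.1375]
tool_rot: [[0.202, 0.979, -0.005], [0.979, -0.202, 0.0], [-0.001, -0.005, -1.0]]
ft_force: [0.1, -0.5, -0.1]
grip_width: 0.0
gripper_force: 0.0
```

Run:
```python
from h import *
go(0,.1148,.1385)
d=grab('scene'); knives(d,RK,RY,RX)
```

```text
35.825 [0.4789 0.067  0.1375] [-6.1 22.8 95.1 -0.  62.4  5.5] [ 0.1 -0.5 -0.1] 1.0975813867068697e-05 0.0
[[0.202, 0.979, -0.005], [0.979, -0.202, 0.0], [-0.001, -0.005, -1.0]]
own [-0.0014 -0.0127] tooldelta [ 0.1275  0.0013 -0.0011] turn z rad -0.0005 tilt [-0.0047  0.0002]
scene 1 311 x all [-0.025  -0.0226 -0.0154] xtop [-0.0247 -0.0215 -0.0149] y [-0.0288 -0.0024  0.0299] ztop [0.0665 0.0826]
scene 2 294 x all [0.0149 0.0175 0.0239] xtop [0.0132 0.0189 0.0244] y [-0.0291 -0.0036  0.03  ] ztop [0.0683 0.083 ]
scene 3 285 x all [0.0548 0.0578 0.0646] xtop [0.0558 0.0597 0.0656] y [-0.0306 -0.0058  0.0273] ztop [0.0678 0.0828]
```

All three knives are seated (tops at about 0.083). Closing the left cover.

send_rows:
  deltas:
    - [[0.015, 0.001, 0, 0, 0, 0, -1], [0.02, 0, 0, 0, 0, 0, -1], [0.02, 0, 0, 0, 0, 0, -1], [0.02, 0, 0, 0, 0, 0, -1], [0.02, 0, 0, 0, 0, 0, -1], [0.016, 0, 0, 0, 0, 0, -1], [0.01, 0, 0, 0, 0, 0, -1], [0.004, 0, 0, 0, 0, 0, -1], [0.0025, 0, 0, 0, 0, 0, -1], [0, 0, 0, 0, 0, 0, -1]]

```text
time_s: 37.12
position: [0.5062, 0.1914, 0.139]
tool_rot: [[0.201, 0.98, -0.001], [0.98, -0.201, -0.002], [-0.002, -0.001, -1.0]]
ft_force: [-2.2, -6.2, 4.0]
grip_width: -0.0
gripper_force: 3.1
```

send_rows:
  deltas:
    - [[0.0015, 0, 0, 0, 0, 0, -1], [0, 0, 0, 0, 0, 0, -1]]

```text
time_s: 37.38
position: [0.5062, 0.1916, 0.139]
tool_rot: [[0.201, 0.98, -0.002], [0.98, -0.201, -0.005], [-0.005, -0.001, -1.0]]
ft_force: [-3.7, -14.5, 4.9]
grip_width: 0.0002
gripper_force: 7.2
```

Left cover is at its stop (15 N, the same position as before). Retreating for a final check.

send_rows:
  deltas:
    - [[-0.012, 0, 0, 0, 0, 0, -1], [0, 0, -0.05, 0, 0, 0, -1], [0, 0, -0.06, 0, 0, 0, -1], [0.03, -0.05, 0, 0, 0, 0, -1], [0.03, -0.05, 0, 0, 0, 0, -1], [0.03, -0.05, 0, 0, 0, 0, -1], [0, 0, 0, 0, 0, 0, -1], [0, 0, 0, 0, 0, 0, -1]]

```text
time_s: 38.38
position: [0.3757, 0.3002, 0.2489]
tool_rot: [[0.201, 0.98, 0.0], [0.98, -0.201, 0.0], [0.0, 0.0, -1.0]]
ft_force: [-0.2, 0.6, -1.0]
grip_width: -0.0002
gripper_force: 0.0
```

Run:
```python
from h import *
st(); d=grab('scene'); save(d,'f.png',(130,130,350,295),3.6)
for n in('scene','top'): x=grab(n); knives(x,RK,RY,RX)
```

```text
38.375 [0.3757 0.3002 0.2489] [24.5 15.2 85.6  0.  79.2 36. ] [-0.2  0.6 -1. ] -0.00015582714087738082 0.0
[[0.201, 0.98, 0.0], [0.98, -0.201, 0.0], [0.0, 0.0, -1.0]]
scene 1 313 x all [-0.025  -0.0225 -0.0164] xtop [-0.0248 -0.0203 -0.0147] y [-0.0288 -0.0026  0.0298] ztop [0.0672 0.0828]
scene 2 297 x all [0.0149 0.0176 0.0244] xtop [0.0154 0.0194 0.0255] y [-0.0288 -0.0044  0.0298] ztop [0.0676 0.083 ]
scene 3 283 x all [0.0548 0.0578 0.0638] xtop [0.0554 0.0591 0.064 ] y [-0.0306 -0.0052  0.0273] ztop [0.0685 0.0831]
top 1 140 x all [-0.025  -0.0218 -0.0172] xtop [-0.0249 -0.0209 -0.0172] y [-0.0231  0.0073  0.035 ] ztop [0.0811 0.0846]
top 2 153 x all [0.0148 0.0173 0.0225] xtop [0.0151 0.0185 0.0225] y [-0.0232  0.0075  0.0345] ztop [0.081  0.0858]
top 3 172 x all [0.0547 0.0564 0.0628] xtop [0.055  0.0584 0.0628] y [-0.0251  0.0049  0.0331] ztop [0.0811 0.0854]
```

View pics/f.png

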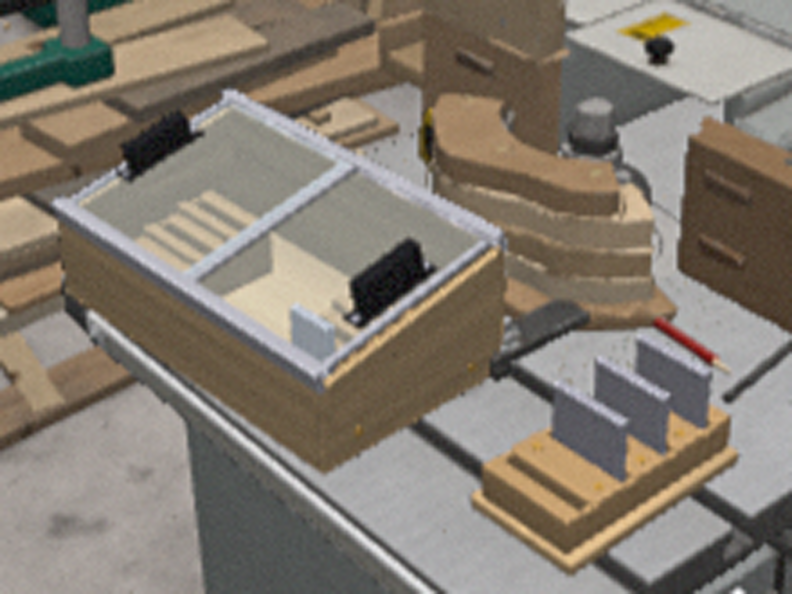

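Both pulls, at crop (155,145) and (390,280), are at their outer ends. Three knives stand in the rack (590,430), (630,405), (675,380), and the narrow one is still in the case (312,330). I'll check the cover values, then hand in if they read closed.

Run:
```python
from h import *
v=[]
for n in('scene','top'):
    d=grab(n); O=own(C,YAW,d['P']); Z=d['P'][...,2]
    m=(Z>.1185+.21*O[...,0])&(Z<.14+.21*O[...,0])&(abs(O[...,0])<.03)&(abs(O[...,1])<.16)&(d['image'].max(2)<60)
    for s in(1,-1):
        y=O[...,1][m&(O[...,1]*s>0)]; print(n,s,len(y),np.percentile(y,[5,50,95]).round(4)); v.append(abs(np.median(y)))
if min(v)>.127: print('closing', env.close_job())
```

```text
scene 1 79 [0.1211 0.1255 0.1331]
scene -1 98 [-0.1459 -0.1429 -0.1364]
top 1 143 [0.1266 0.1303 0.1354]
top -1 125 [-0.1382 -0.1337 -0.1295]
```

Once I allow for the face each camera sees, both pulls lie at ±0.134 from the case centre, so both covers are closed. Handing in.

```bash
python3 -c "
from rig import env
print(env.close_job())"
```

```text
the job is handed in; nothing more can be done
None
```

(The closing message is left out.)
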